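# Close up the desk book rack to its stop

## Robot

A 6-joint arm with a two-finger parallel gripper is mounted at the origin on the work surface. World frame = base frame: x ahead of the robot, y to its left, z up, the work surface at z = 0. Lengths are in m, angles in degrees, forces in N, time in s.
With the tool pointing down it reaches from about 0.275 to 0.75 m from the base axis. Payload 10.2 kg.
Tool frame: the origin (TCP) lies on the centre line of the jaws, within the pads' length; the fingertips stand 25 mm ahead of it and the grasp point (between the pads) lies 6 mm ahead of it (bot.tip_reach is the distance from the TCP to the fingertips, in m); z points along the fingers, y is the direction in which the jaws open and shut (so a half turn about z gives the same grasp; the last joint's range is limited). The gripper opens to 85 mm and grips with 20 to 120 N. Pads are 22 mm wide; open, the fingers measure 114 mm over their backs; the gripper's body (76 mm by 85 mm) begins 54 mm behind the grasp point. The pads swing forward as they close: fully open they stand 13 mm farther back than shut.
Start: joints at [-84.076, 17.928, 85.812, -0, 76.261, -12.8], TCP at [0.169, -0.497, 0.235] pointing down, gripper open.
Joint ranges: [-168.41, 168.41], [-55.51, 124.54], [10.69, 146.95], [-70.63, 250.63], [1, 178], [-165.06, 165.06]. Speed limits (degrees/s): [136.94, 136.94, 172.46, 180, 180, 180].

## Interface

Orientations are given as [roll, pitch, yaw] about the fixed x, y, z axes, in that order (R = Rz(yaw) Ry(pitch) Rx(roll)).
In Python, from station import bot gives the robot as it stands.
- The arm moves only by the tool drive_tool, never from a script. Its argument "increments" is a list of rows, each an object with "xyz": the shift along the world's x, y, z in mm, a list of three; "twist": the turn, a rotation vector about the world's x, y, z in degrees, a list of three; "grip": the finger opening in mm, from 0 to 85.4. In form: [{"xyz": [dx, dy, dz], "twist": [ax, ay, az], "grip": grip}, ...]. A call has 1 to 20 rows; each row is the pose to reach, as a shift and turn from the pose commanded when the call began; what a row does not reach only later rows make up. A row lasts 1/8 s, in which the tool goes at most 62.5 mm and 10.7 degrees, less where a joint would pass 70% of its speed; a pose out of reach is approached as far as the arm can. A call with a gripper value outside its range is refused whole. The fingers move at their own pace and stop on an object; "grip_force" is the grip in N (left out, the last holds). Time passes only in rows, so rows that repeat a pose let the fingers close. It gives the time, the measured TCP pose, the force and the opening at its end, in the units of the state.
- bot.observe(): the state, without advancing time (a new reading comes with each control period).
- bot.camera(name): name is "scene" or "top" or "wrist"; returns a dict with "pixels" (384x512x3 uint8, blue, green, red), "K" (3x3 intrinsics, pixels), "dist_coeffs" ([k1, k2, p1, p2, k3] as OpenCV has them; the pictures are not rectified), "cam_to_world" (4x4, takes a point from camera to world coordinates). Camera axes: x right, y down, z forward; pixel columns grow to the right and rows downward; lengths in m; the calibration is good to about 2 mm. A picture is of the moment at which its call begins. There is no depth.
- bot.finish_job(): hands the job in, once; it reports no verdict.
The state is a dict: "time": time; "joints": joint angles; "qd": joint speeds; "tau": joint torques, N m; "tool_pos": TCP position; "eef_rot": TCP orientation; "contact_force": force on the tool from outside, world axes, zero at the start; "moment": the same for the moment, N m; "finger_gap": opening from 0.0 (shut) to 1.0 (fully open).
Only numpy, scipy, OpenCV 4.12 (cv2) and the standard library are available. Lean on these libraries where they do the work, as an engineer would, in place of code of your own. Each camera call takes 0.05 s, during which the arm holds its last target. There are 200 camera calls.

## Task

Close up the book rack on the hotel desk: press down the thumb plate in the middle of the sliding bookend to free its brake, and keeping it pressed push the bookend along its rail until it rests against the steel stop with the round thumbscrew on top. Then let go so that the plate springs up; never force the bookend along with its brake on, do not shift the stop, and leave the cup, the tea caddy and the remote control where they are.

Things in the scene. Friction and masses are not known exactly. Their poses are not given: they have to be found in the camera images.
- rack: Fixed rack: wooden board 384 x 90 x 10 mm, aluminium rail along its middle (rail top 20 mm above the desk). Origin on the desk, under the rail. x runs along the rail, from a plain end block (x -0.159 m, top 34 mm high) to the stop, then three small books (x 0.157 to 0.203, tops 73 to 79 mm high) and an end wall (x 0.209, 90 mm high); z up. It may point any way on the desk.
- bookend (a joint): Travel of the black plastic bookend (76 mm along the rail, middle at rack x = -0.105 m when 0), in m; grows towards the stop. Starts at 0 to 0.055. With its brake off it slides with about 1 N and stays where it is left.
- plate_top (a point): Centre of the top of the thumb plate, a ribbed aluminium plate 54 mm along the rail by 44 mm across, in the middle of the bookend; 42 mm above the desk at rest, goes down when pressed. It lies between two upright black walls 60 mm apart along the rail (inner sides 30 mm from this point); across the rail it is open. Closed fingers fit between and can push on the front wall or drag by the plate.
- thumb_plate (a joint): How far the thumb plate is pressed down, in m: 0 at rest, 0.006 at the bottom. It yields at about 9.5 N and bottoms at about 13.5 N; it springs back when let go. Up, its brake grips the rail and holds the bookend against some 12 to 16 N; pressed by more than about 1 mm the brake is off.
- bookend_face (a point): Point on the outer side of the bookend's front wall, the side that meets the stop; on the rail's centre line, 30 mm above the desk, 38 mm from the middle of the bookend. The front wall is 8 mm thick, 80 mm wide, its top 73 mm above the desk; the rear wall is 8 mm thick, 60 mm wide, top 51 mm.
- stop_face (a point): Point on the stop's side that faces the bookend, on the rail's centre line, 30 mm above the desk. The stop is a steel block 24 mm along the rail, 60 mm across, top 40 mm above the desk, with a round brass thumbscrew 24 mm wide on it, up to 55 mm. It is clamped anywhere from 80 to 195 mm ahead of bookend_face and slips only above 40 N.
- cup_mid (a point): Centre of an upturned white cup, 68 mm wide at the foot, 74 mm high, standing loose on the desk beside the rack. Leave alone.
- caddy_mid (a point): Centre of a steel tea caddy with a dark wooden lid, 56 mm across, 70 mm high, loose on the desk beside the rack. Leave alone.
- remote_mid (a point): Centre of a grey remote control, 150 x 44 x 18 mm, lying loose on the desk on the other side of the rack. Leave alone.

How it is judged (in metres and radians):
On the way, in this order (a step that is already met when the one before it is completed fails the run):
1. the thumb plate is pressed down at least 2.5 mm with the bookend still within 10 mm of where it started (value of joint thumb_plate above 0.0025 m and distance of bookend_face from where it was at the start of the episode below 0.01 m), for 0.05 s.
2. the bookend rests against the stop (within 4 mm) (distance between bookend_face and stop_face below 0.004 m), for 0.1 s.
At the end, for the whole second after the job is handed in: The bookend's face rests within 4 mm of the stop's face, the stop is within 4 mm of where it began, the thumb plate is up again (within 1 mm), the bookend is at rest, and cup, caddy and remote control are within 15 mm of where they began (distance between bookend_face and stop_face below 0.004 m and distance of stop_face from where it was at the start of the episode below 0.004 m and value of joint thumb_plate below 0.001 m and velocity of joint bookend between -0.003 and 0.003 m/s and distance of each of cup_mid, caddy_mid, remote_mid from where it was at the start of the episode below 0.015 m); the robot touches nothing.
It fails at once if the bookend is forced along (faster than 8 mm/s, on the way between 4 mm from its start and 4 mm from the stop) with its thumb plate up (pressed less than 0.7 mm) (value of joint thumb_plate below 0.0007 m and distance of bookend_face from where it was at the start of the episode above 0.004 m and distance between bookend_face and stop_face above 0.004 m and (velocity of joint bookend above 0.008 m/s or velocity of joint bookend below -0.008 m/s)).
It fails at once if the stop is shifted by more than 4 mm (distance of stop_face from where it was at the start of the episode above 0.004 m).
It fails at once if the cup, the caddy or the remote control is lifted or pushed more than 15 mm (distance of any of cup_mid, caddy_mid, remote_mid from where it was at the start of the episode above 0.015 m).
It also fails if it takes over 51 s, if anything falls off the work surface, if the arm or the gripper's body presses on something with over 40 N, if the wrist force passes 120 N, or if a joint passes its speed limit or range.

## Working session

There is one attempt and no reset: what is moved stays moved. The work goes in short steps, Python scripts to look and compute and a tool call to move; the robot and the scene stay as the last step left them, time stands still between calls to the robot, and variables do not carry over. Pictures are saved under pics/ and viewed, about 8 in all and at most 12, crops included, and the job is handed in when it is done.

Besides the shell and the picture viewer there is one more tool, called by a JSON object that holds its "method" and its "body", one argument or row to a line. drive_tool: Moves the arm, as the interface text tells. Its arguments: {"type":"object","properties":{"increments":{"type":"array","items":{"type":"object","properties":{"xyz":{"type":"array","items":{"type":"number"}},"twist":{"type":"array","items":{"type":"number"}},"grip":{"type":"number"}}}},"grip_force":{"type":"number"}},"required":["increments"]}

```bash
mkdir -p pics; cat > h.py <<'E'
import numpy as np, cv2
from station import bot
def ray(c,px,z):
    u=cv2.undistortPoints(np.array([[px]],float),np.array(c["K"]),np.array(c["dist_coeffs"]))[0,0]
    T=np.array(c["cam_to_world"]); d=T[:3,:3]@[u[0],u[1],1]; o=T[:3,3]
    return o+d*(z-o[2])/d[2]
def proj(c,P):
    T=np.linalg.inv(np.array(c["cam_to_world"])); r,_=cv2.Rodrigues(T[:3,:3])
    return cv2.projectPoints(np.array(P,float).reshape(-1,3),r,T[:3,3],np.array(c["K"]),np.array(c["dist_coeffs"]))[0][:,0]
E
python3 - <<'E'
from h import *
import pickle
d={n:bot.camera(n) for n in("top","scene")}
pickle.dump(d,open("c0.pkl","wb"))
for n in d: cv2.imwrite(f"pics/{n}0.png",cv2.resize(d[n]["pixels"],(768,576),interpolation=cv2.INTER_CUBIC)); print(n,np.round(d[n]["cam_to_world"],3).tolist())
print(bot.observe())
E
```

```text
top [[0.004, -0.985, 0.17, 0.436], [-0.999, -0.009, -0.031, 0.042], [0.033, -0.17, -0.985, 0.813], [0.0, 0.0, 0.0, 1.0]]
scene [[0.685, 0.492, -0.537, 1.053], [0.728, -0.443, 0.523, -0.438], [0.02, -0.749, -0.662, 0.662], [0.0, 0.0, 0.0, 1.0]]
{'time': 0.1, 'joints': array([-8.40746963e+01,  1.79553799e+01,  8.58501659e+01,  1.52400065e-04,
        7.62599303e+01, -1.27987894e+01]), 'qd': array([ 0.00291709, -0.05769974, -0.12984259,  0.0203691 ,  0.10990063,
        0.0194448 ]), 'tau': array([ 3.00689993e-03, -4.12895679e+01, -2.60141212e+01, -1.31016377e-04,
        3.00860251e-03, -8.70936390e-06]), 'tool_pos': array([ 0.1685056 , -0.49698513,  0.23439662]), 'eef_rot': array([-1.79936183e+02, -1.46491103e-02,  1.87240486e+01]), 'contact_force': array([-0.27258686,  0.59591118, -0.18160684]), 'moment': array([0.01126184, 0.00262474, 0.00867502]), 'finger_gap': 0.9979331338751339}
```

View pics/top0.png

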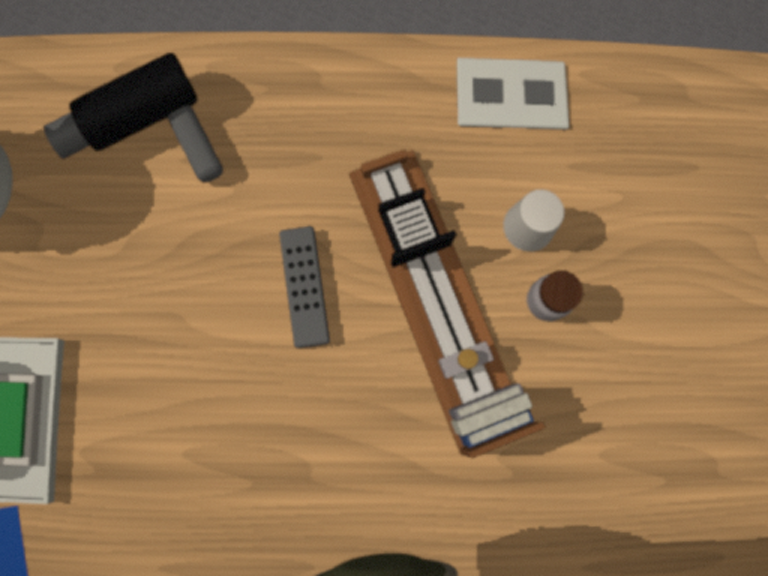

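View pics/scene0.png

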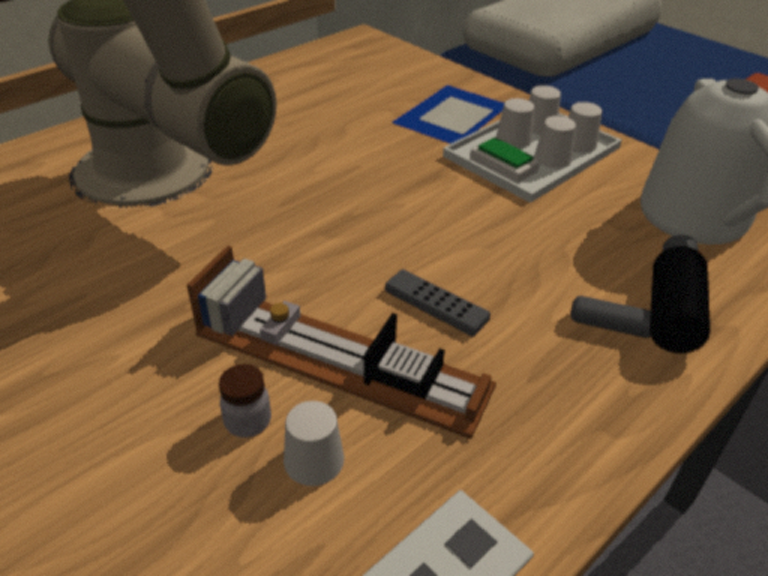

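```bash
python3 - <<'E'
from h import *
import pickle
d=pickle.load(open("c0.pkl","rb")); 
def blob(m,near):
    n,l,s,c=cv2.connectedComponentsWithStats(m.astype(np.uint8),connectivity=8)
    i=min((k for k in range(1,n) if s[k,4]>25),key=lambda k:np.hypot(*(c[k]-near))); return l==i,c[i],s[i]
P={"top":((411,223),(468,358)),"scene":((407,362),(280,312))}
for n,c in d.items():
    im=c["pixels"]; h=cv2.cvtColor(im,cv2.COLOR_BGR2HSV); H,S,V=[h[...,i].astype(int) for i in range(3)]
    a,b=[np.array(p)/1.5 for p in P[n]]
    m,ce,s=blob((H>10)&(H<30)&(S>130)&(V>90) & (np.hypot(*(np.indices(H.shape)[::-1]-b[:,None,None]))<11),b)
    print(n,"screw",ce,s,ray(c,ce,.0525).round(4))
    g=((S<60)&(V>75)).astype(np.uint8); 
    m,ce,s=blob(cv2.morphologyEx(g,cv2.MORPH_CLOSE,np.ones((5,5)))if n=="x" else g,a)
    r=cv2.minAreaRect(np.argwhere(m)[:,::-1].astype(np.float32)); print("plate",ce,s,r,ray(c,r[0],.042).round(4))
    x0,y0=(210,80) if n=="top" else (120,155); w,hh=(170,240) if n=="top" else (220,140)
    k=3.2; cv2.imwrite(f"pics/{n}1.png",cv2.resize(im[y0:y0+hh,x0:x0+w],None,fx=k*.75 if n=="top" else k,fy=k*.75 if n=="top" else k,interpolation=cv2.INTER_CUBIC))
c=d["top"]
# rail ends / board: end-block & end-wall guesses from the viewed picture (board corners at z=.01)
for p in [(351,174),(463,452)]: print(ray(c,np.array(p)/1.5,.01).round(4))
E
```

```text
top screw [311.57894737 238.77192982] [306 233  12  13 114] [ 0.4971 -0.0725  0.0525]
plate [273.88085106 149.01843972] [258 133  33  33 705] ((273.9999694824219, 149.00001525878906), (28.225690841674805, 25.254566192626953), 68.19859313964844) [ 0.6619 -0.0075  0.042 ]
scene screw [184.67391304 203.41304348] [177 198  19  12 138] [ 0.4882 -0.0711  0.0525]
plate [270.03603604 240.9027027 ] [253 228  36  26 555] ((270.01824951171875, 240.82479858398438), (31.86754035949707, 18.795867919921875), 19.98310661315918) [ 0.6607 -0.0115  0.042 ]
[0.7365 0.0677 0.01  ]
[ 0.3868 -0.0722  0.01  ]
```

View pics/top1.png

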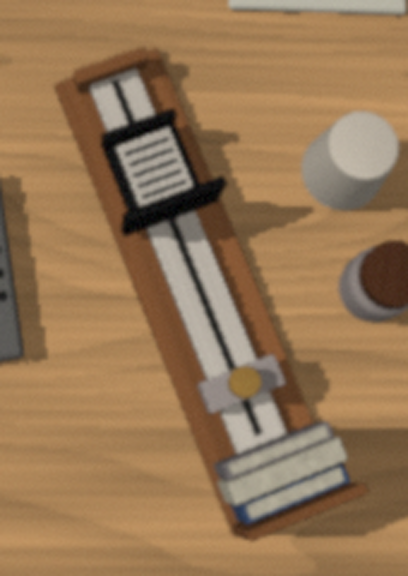

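{"method": "drive_tool", "body": {
  "increments": [
    {"xyz":[60,60,0],"twist":[0,0,2.8],"grip":0},
    {"xyz":[100,100,0],"twist":[0,0,2.8],"grip":0},
    {"xyz":[140,140,0],"twist":[0,0,2.8],"grip":0},
    {"xyz":[180,180,0],"twist":[0,0,2.8],"grip":0},
    {"xyz":[220,220,0],"twist":[0,0,2.8],"grip":0},
    {"xyz":[260,260,0],"twist":[0,0,2.8],"grip":0},
    {"xyz":[300,300,0],"twist":[0,0,2.8],"grip":0},
    {"xyz":[340,340,0],"twist":[0,0,2.8],"grip":0},
    {"xyz":[380,380,0],"twist":[0,0,2.8],"grip":0},
    {"xyz":[420,420,0],"twist":[0,0,2.8],"grip":0},
    {"xyz":[460,460,-20],"twist":[0,0,2.8],"grip":0},
    {"xyz":[483.5,485,-60],"twist":[0,0,2.8],"grip":0},
    {"xyz":[483.5,485,-84],"twist":[0,0,2.8],"grip":0},
    {"xyz":[483.5,485,-84],"twist":[0,0,2.8],"grip":0},
    {"xyz":[483.5,485,-84],"twist":[0,0,2.8],"grip":0}
  ]
}}

```text
time: 1.98
tool_pos: [0.6524, -0.0127, 0.1523]
eef_rot: [179.9, -0.1, 21.5]
contact_force: [0.1, -1.3, 0.7]
finger_gap: -0.001
```

```bash
python3 - <<'E'
from h import *
c=bot.camera("wrist"); im=c["pixels"]; o=bot.observe()
print(o["tool_pos"],o["eef_rot"],o["contact_force"],o["finger_gap"])
cv2.imwrite("pics/w1.png",cv2.resize(im,(768,576),interpolation=cv2.INTER_CUBIC))
u=np.array([-.93,-.3665])
for s in (0,-30,30): p=np.array([.661,-.0085])+u*s/1000; print(s,proj(c,[*p,.042])*1.5)
print(proj(c,[*o["tool_pos"][:2],.042])*1.5)
E
```

```text
[ 0.65246306 -0.01272019  0.15259629] [ 1.79924177e+02 -1.18436369e-01  2.14899404e+01] [0.98504863 0.20709291 0.92420645] -0.0017592414106470072
0 [[378.02551268 274.61696984]]
-30 [[378.04714458 222.95589452]]
30 [[378.00558086 323.1423188 ]]
[[379.36984469 290.30371365]]
```

View pics/w1.png

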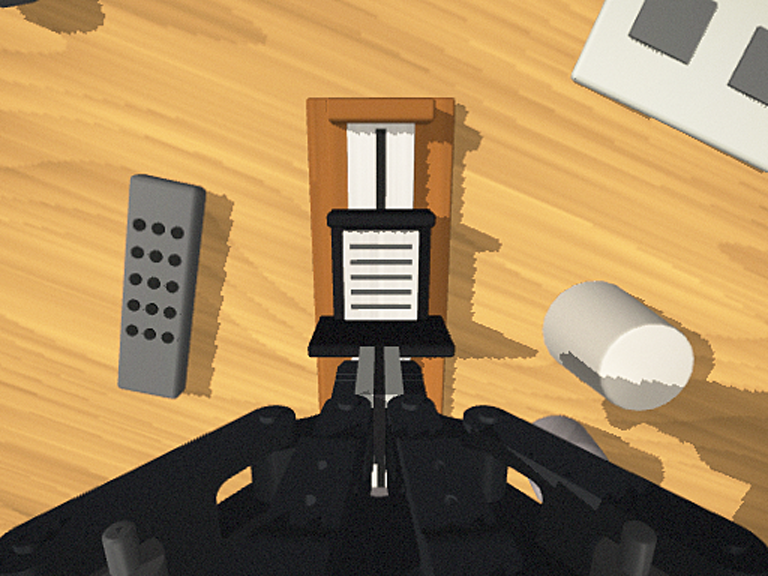

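{"method": "drive_tool", "body": {
  "increments": [
    {"xyz":[0,0,-25],"grip":0},
    {"xyz":[0,0,-50],"grip":0},
    {"xyz":[0,0,-70],"grip":0},
    {"xyz":[0,0,-76],"grip":0},
    {"xyz":[0,0,-79],"grip":0},
    {"xyz":[0,0,-79],"grip":0},
    {"xyz":[0,0,-79],"grip":0}
  ]
}}

```text
$.increments[0]: bad value
```

{"method": "drive_tool", "body": {
  "increments": [
    {"xyz":[0,0,-25],"twist":[0,0,0],"grip":0},
    {"xyz":[0,0,-50],"twist":[0,0,0],"grip":0},
    {"xyz":[0,0,-70],"twist":[0,0,0],"grip":0},
    {"xyz":[0,0,-76],"twist":[0,0,0],"grip":0},
    {"xyz":[0,0,-79],"twist":[0,0,0],"grip":0},
    {"xyz":[0,0,-79],"twist":[0,0,0],"grip":0},
    {"xyz":[0,0,-79],"twist":[0,0,0],"grip":0}
  ]
}}

```text
time: 2.9
tool_pos: [0.6524, -0.0123, 0.0727]
eef_rot: [180.0, -0.1, 21.5]
contact_force: [0.4, 0.0, -0.1]
finger_gap: 0.001
```

{"method": "drive_tool", "body": {
  "increments": [
    {"xyz":[0,0,-2],"twist":[0,0,0],"grip":0},
    {"xyz":[0,0,-4],"twist":[0,0,0],"grip":0},
    {"xyz":[0,0,-6],"twist":[0,0,0],"grip":0},
    {"xyz":[0,0,-7],"twist":[0,0,0],"grip":0},
    {"xyz":[0,0,-7],"twist":[0,0,0],"grip":0},
    {"xyz":[0,0,-7],"twist":[0,0,0],"grip":0}
  ]
}}

```text
time: 3.65
tool_pos: [0.6521, -0.0122, 0.0649]
eef_rot: [180.0, -0.0, 21.5]
contact_force: [-0.5, -0.4, -0.8]
finger_gap: 0.001
```

{"method": "drive_tool", "body": {
  "increments": [
    {"xyz":[0,0,-1],"twist":[0,0,0],"grip":0},
    {"xyz":[0,0,-2],"twist":[0,0,0],"grip":0},
    {"xyz":[0,0,-2],"twist":[0,0,0],"grip":0},
    {"xyz":[0,0,-2],"twist":[0,0,0],"grip":0}
  ]
}}

```text
time: 4.15
tool_pos: [0.652, -0.0122, 0.0629]
eef_rot: [-180.0, 0.0, 21.5]
contact_force: [0.6, -0.1, 0.2]
finger_gap: 0.0
```

```bash
python3 - <<'E'
from h import *
c=bot.camera("wrist"); im=c["pixels"]; s=bot.camera("scene")["pixels"]; o=bot.observe()
print(bot.tip_reach,o["tool_pos"],o["contact_force"])
cv2.imwrite("pics/w2.png",np.hstack([cv2.resize(im[100:340,150:370],(440,480)),cv2.resize(s[180:300,200:290],(360,480),interpolation=cv2.INTER_CUBIC)]))
E
```

```text
0.025 [ 0.65202396 -0.01219374  0.06291692] [-0.45847214 -0.13388754 -0.13642201]
```

View pics/w2.png

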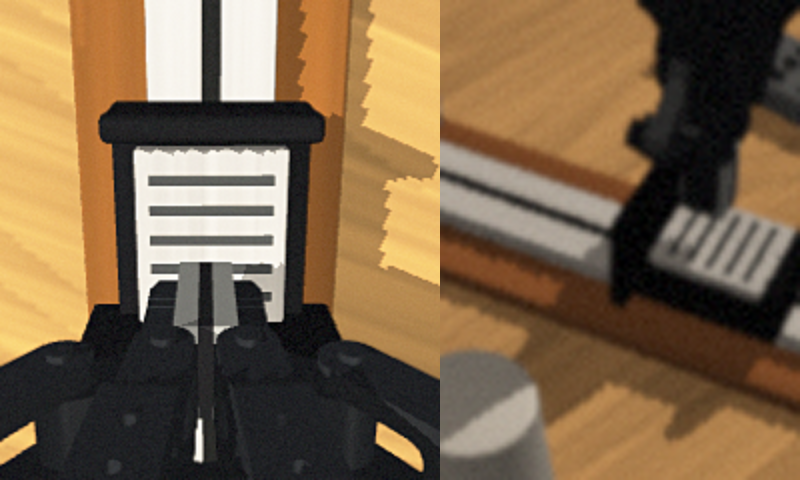

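The fingers stand between the walls over the plate, at its front third, with no contact yet. I'll keep going down slowly.

{"method": "drive_tool", "body": {
  "increments": [
    {"xyz":[0,0,-1],"twist":[0,0,0],"grip":0},
    {"xyz":[0,0,-2],"twist":[0,0,0],"grip":0},
    {"xyz":[0,0,-2],"twist":[0,0,0],"grip":0},
    {"xyz":[0,0,-2],"twist":[0,0,0],"grip":0}
  ]
}}

```text
time: 4.75
tool_pos: [0.652, -0.0122, 0.0609]
eef_rot: [180.0, -0.0, 21.5]
contact_force: [-0.4, 1.1, -0.4]
finger_gap: -0.001
```

{"method": "drive_tool", "body": {
  "increments": [
    {"xyz":[0,0,-1],"twist":[0,0,0],"grip":0},
    {"xyz":[0,0,-2],"twist":[0,0,0],"grip":0},
    {"xyz":[0,0,-2],"twist":[0,0,0],"grip":0}
  ]
}}

```text
time: 5.12
tool_pos: [0.6519, -0.0122, 0.0587]
eef_rot: [-180.0, 0.0, 21.5]
contact_force: [0.2, -0.1, 0.6]
finger_gap: 0.003
```

{"method": "drive_tool", "body": {
  "increments": [
    {"xyz":[0,0,-1],"twist":[0,0,0],"grip":0},
    {"xyz":[0,0,-1],"twist":[0,0,0],"grip":0},
    {"xyz":[0,0,-1],"twist":[0,0,0],"grip":0}
  ]
}}

```text
time: 5.5
tool_pos: [0.652, -0.0122, 0.0579]
eef_rot: [180.0, -0.0, 21.5]
contact_force: [-0.1, -0.5, -0.6]
finger_gap: 0.003
```

```bash
python3 - <<'E'
from h import *
c=bot.camera("wrist"); im=c["pixels"]; sc=bot.camera("scene"); s=sc["pixels"]; o=bot.observe(); p=o["tool_pos"]
print(p,o["contact_force"])
u=np.array([.93,.3665])
for k in (-11,0,11):
  for dz in (.025,.015,.035): q=[*(p[:2]+u*k/1000),p[2]-dz]; print(k,dz,proj(c,q)[0].round(1),proj(sc,q)[0].round(1))
cv2.imwrite("pics/w3.png",np.hstack([cv2.resize(im[180:270,210:300],(480,480),interpolation=cv2.INTER_CUBIC),cv2.resize(s[200:275,240:290],(320,480),interpolation=cv2.INTER_CUBIC)]))
E
```

```text
[ 0.65204582 -0.01222065  0.05792375] [-0.64798048  0.09902761 -0.52567034]
-11 0.025 [253.2 247.5] [260.7 239.9]
-11 0.015 [253.3 255.1] [260.8 236.1]
-11 0.035 [253.2 240.6] [260.5 243.6]
0 0.025 [253.2 230.8] [266.2 241.9]
0 0.015 [253.3 237.6] [266.4 238.1]
0 0.035 [253.2 224.7] [266.  245.6]
11 0.025 [253.3 213.6] [271.7 243.8]
11 0.015 [253.3 219.5] [272.  240.1]
11 0.035 [253.2 208.3] [271.5 247.6]
```

View pics/w3.png

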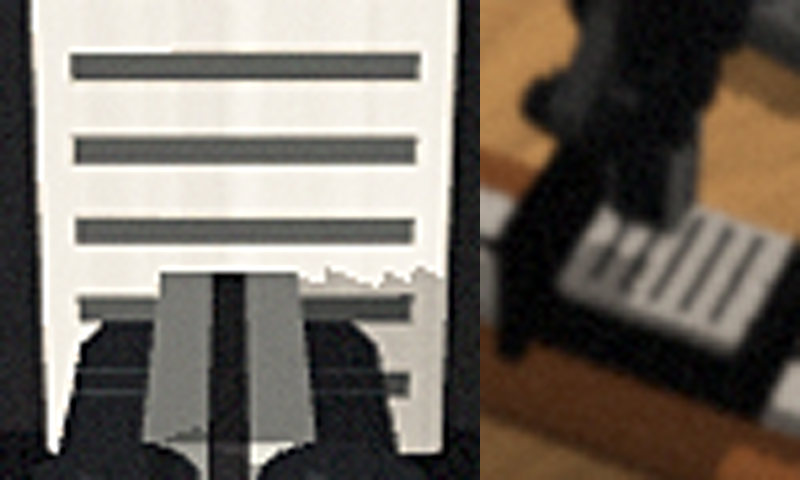

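{"method": "drive_tool", "body": {
  "increments": [
    {"xyz":[0,0,-1],"twist":[0,0,0],"grip":0},
    {"xyz":[0,0,-2],"twist":[0,0,0],"grip":0},
    {"xyz":[0,0,-3],"twist":[0,0,0],"grip":0},
    {"xyz":[0,0,-3],"twist":[0,0,0],"grip":0}
  ]
}}

```text
time: 6.1
tool_pos: [0.652, -0.0122, 0.0548]
eef_rot: [-180.0, 0.0, 21.5]
contact_force: [-0.3, 0.8, 1.0]
finger_gap: -0.002
```

{"method": "drive_tool", "body": {
  "increments": [
    {"xyz":[0,0,-1],"twist":[0,0,0],"grip":0},
    {"xyz":[0,0,-2],"twist":[0,0,0],"grip":0},
    {"xyz":[0,0,-3],"twist":[0,0,0],"grip":0},
    {"xyz":[0,0,-3],"twist":[0,0,0],"grip":0}
  ]
}}

```text
time: 6.6
tool_pos: [0.652, -0.0122, 0.0518]
eef_rot: [-180.0, 0.0, 21.5]
contact_force: [1.1, 0.1, 0.7]
finger_gap: 0.001
```

{"method": "drive_tool", "body": {
  "increments": [
    {"xyz":[0,0,-1],"twist":[0,0,0],"grip":0},
    {"xyz":[0,0,-2],"twist":[0,0,0],"grip":0},
    {"xyz":[0,0,-3],"twist":[0,0,0],"grip":0},
    {"xyz":[0,0,-3],"twist":[0,0,0],"grip":0}
  ]
}}

```text
time: 7.1
tool_pos: [0.652, -0.0122, 0.0488]
eef_rot: [-180.0, 0.0, 21.5]
contact_force: [0.0, -0.8, -0.0]
finger_gap: -0.0
```

```bash
python3 - <<'E'
from h import *
c=bot.camera("wrist"); im=c["pixels"]; sc=bot.camera("scene"); s=sc["pixels"]; o=bot.observe(); p=o["tool_pos"]
print(p,o["contact_force"],o["moment"],np.round(c["cam_to_world"],3).tolist())
cv2.imwrite("pics/w4.png",np.hstack([cv2.resize(im[160:300,190:320],(446,480),interpolation=cv2.INTER_CUBIC),cv2.resize(s[200:275,240:290],(320,480),interpolation=cv2.INTER_CUBIC)]))
E
```

```text
[ 0.65203399 -0.01223211  0.04892557] [1.07515697 0.2273911  0.35365752] [-0.00390616  0.03896172 -0.02804015] [[0.368, -0.895, -0.252, 0.715], [-0.93, -0.354, -0.1, 0.013], [0.0, 0.271, -0.962, 0.187], [0.0, 0.0, 0.0, 1.0]]
```

View pics/w4.png

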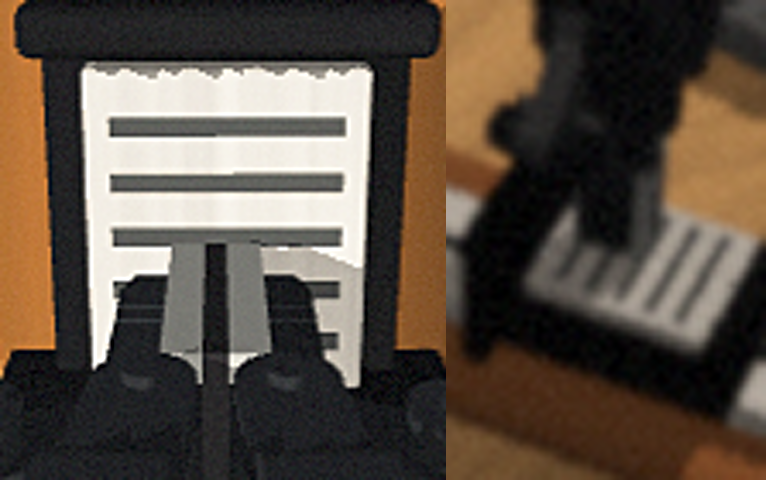

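{"method": "drive_tool", "body": {
  "increments": [
    {"xyz":[0,0,-1],"twist":[0,0,0],"grip":0},
    {"xyz":[0,0,-2],"twist":[0,0,0],"grip":0},
    {"xyz":[0,0,-3],"twist":[0,0,0],"grip":0},
    {"xyz":[0,0,-3],"twist":[0,0,0],"grip":0}
  ]
}}

```text
time: 7.7
tool_pos: [0.652, -0.0122, 0.0459]
eef_rot: [-180.0, -0.0, 21.5]
contact_force: [0.5, 0.4, -0.2]
finger_gap: 0.004
```

{"method": "drive_tool", "body": {
  "increments": [
    {"xyz":[0,0,-1],"twist":[0,0,0],"grip":0},
    {"xyz":[0,0,-2],"twist":[0,0,0],"grip":0},
    {"xyz":[0,0,-3],"twist":[0,0,0],"grip":0},
    {"xyz":[0,0,-3],"twist":[0,0,0],"grip":0}
  ]
}}

```text
time: 8.2
tool_pos: [0.6528, -0.012, 0.0445]
eef_rot: [179.9, -0.1, 21.5]
contact_force: [-1.0, 0.8, 9.7]
finger_gap: -0.0
```

{"method": "drive_tool", "body": {
  "increments": [
    {"xyz":[0,0,-1],"twist":[0,0,0],"grip":0},
    {"xyz":[0,0,-2],"twist":[0,0,0],"grip":0},
    {"xyz":[0,0,-2],"twist":[0,0,0],"grip":0},
    {"xyz":[0,0,-2],"twist":[0,0,0],"grip":0}
  ]
}}

```text
time: 8.7
tool_pos: [0.6529, -0.012, 0.0428]
eef_rot: [179.9, -0.2, 21.5]
contact_force: [-1.6, 1.7, 11.1]
finger_gap: 0.004
```

{"method": "drive_tool", "body": {
  "increments": [
    {"xyz":[0,0,-1],"twist":[0,0,0],"grip":0},
    {"xyz":[0,0,-2],"twist":[0,0,0],"grip":0},
    {"xyz":[0,0,-2.5],"twist":[0,0,0],"grip":0},
    {"xyz":[0,0,-2.5],"twist":[0,0,0],"grip":0},
    {"xyz":[0,0,-2.5],"twist":[0,0,0],"grip":0}
  ]
}}

```text
time: 9.32
tool_pos: [0.6531, -0.012, 0.0406]
eef_rot: [179.9, -0.2, 21.5]
contact_force: [-2.1, 2.1, 12.2]
finger_gap: -0.005
```

{"method": "drive_tool", "body": {
  "increments": [
    {"xyz":[-1.9,-0.7,0],"twist":[0,0,0],"grip":0},
    {"xyz":[-4.7,-1.8,0],"twist":[0,0,0],"grip":0},
    {"xyz":[-8.4,-3.3,0],"twist":[0,0,0],"grip":0},
    {"xyz":[-12.1,-4.8,0],"twist":[0,0,0],"grip":0},
    {"xyz":[-15.8,-6.2,0],"twist":[0,0,0],"grip":0},
    {"xyz":[-19.5,-7.7,0],"twist":[0,0,0],"grip":0},
    {"xyz":[-23.3,-9.2,0],"twist":[0,0,0],"grip":0},
    {"xyz":[-27.9,-11,0],"twist":[0,0,0],"grip":0},
    {"xyz":[-27.9,-11,0],"twist":[0,0,0],"grip":0}
  ]
}}

```text
time: 10.45
tool_pos: [0.6251, -0.0231, 0.0405]
eef_rot: [179.9, -0.2, 21.5]
contact_force: [-2.5, 2.2, 12.6]
finger_gap: 0.0
```

```bash
python3 - <<'E'
from h import *
c=bot.camera("top"); im=c["pixels"]; w=bot.camera("wrist")["pixels"]
cv2.imwrite("pics/t5.png",np.hstack([cv2.resize(w[160:300,190:320],(446,480),interpolation=cv2.INTER_CUBIC),cv2.resize(im[90:310,220:370],(327,480),interpolation=cv2.INTER_CUBIC)]))
E
```

```text
(no output)
```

View pics/t5.png

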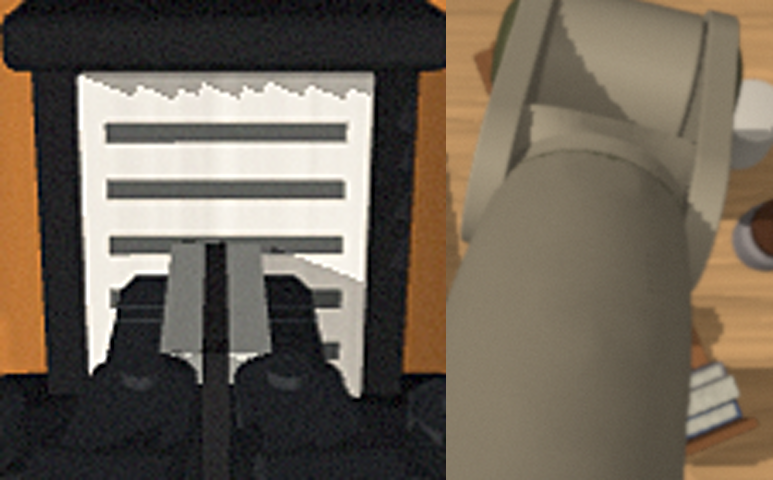

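{"method": "drive_tool", "body": {
  "increments": [
    {"xyz":[-2.8,-1.1,0],"twist":[0,0,0],"grip":0},
    {"xyz":[-7.4,-2.9,0],"twist":[0,0,0],"grip":0},
    {"xyz":[-12.1,-4.8,0],"twist":[0,0,0],"grip":0},
    {"xyz":[-16.7,-6.6,0],"twist":[0,0,0],"grip":0},
    {"xyz":[-21.4,-8.4,0],"twist":[0,0,0],"grip":0},
    {"xyz":[-26,-10.3,0],"twist":[0,0,0],"grip":0},
    {"xyz":[-30.7,-12.1,0],"twist":[0,0,0],"grip":0},
    {"xyz":[-35.3,-13.9,0],"twist":[0,0,0],"grip":0},
    {"xyz":[-40,-15.8,0],"twist":[0,0,0],"grip":0},
    {"xyz":[-44.6,-17.6,0],"twist":[0,0,0],"grip":0},
    {"xyz":[-49.3,-19.4,0],"twist":[0,0,0],"grip":0},
    {"xyz":[-54,-21.3,0],"twist":[0,0,0],"grip":0},
    {"xyz":[-58.6,-23.1,0],"twist":[0,0,0],"grip":0},
    {"xyz":[-63.2,-24.9,0],"twist":[0,0,0],"grip":0},
    {"xyz":[-67.9,-26.8,0],"twist":[0,0,0],"grip":0},
    {"xyz":[-72,-28.4,0],"twist":[0,0,0],"grip":0},
    {"xyz":[-74.4,-29.3,0],"twist":[0,0,0],"grip":0},
    {"xyz":[-74.4,-29.3,0],"twist":[0,0,0],"grip":0}
  ]
}}

```text
time: 12.8
tool_pos: [0.5507, -0.0525, 0.0401]
eef_rot: [179.9, -0.2, 21.5]
contact_force: [-2.1, 1.9, 12.2]
finger_gap: -0.005
```

{"method": "drive_tool", "body": {
  "increments": [
    {"xyz":[-1.9,-0.7,0],"twist":[0,0,0],"grip":0},
    {"xyz":[-3.7,-1.5,0],"twist":[0,0,0],"grip":0},
    {"xyz":[-5.6,-2.2,0],"twist":[0,0,0],"grip":0},
    {"xyz":[-7.4,-2.9,0],"twist":[0,0,0],"grip":0},
    {"xyz":[-9.3,-3.7,0],"twist":[0,0,0],"grip":0},
    {"xyz":[-11.2,-4.4,0],"twist":[0,0,0],"grip":0},
    {"xyz":[-11.2,-4.4,0],"twist":[0,0,0],"grip":0}
  ]
}}

```text
time: 13.68
tool_pos: [0.5396, -0.0569, 0.0401]
eef_rot: [179.9, -0.2, 21.5]
contact_force: [-1.0, 2.7, 12.8]
finger_gap: 0.001
```

{"method": "drive_tool", "body": {
  "increments": [
    {"xyz":[-0.9,-0.4,0],"twist":[0,0,0],"grip":0},
    {"xyz":[-1.9,-0.7,0],"twist":[0,0,0],"grip":0},
    {"xyz":[-2.8,-1.1,0],"twist":[0,0,0],"grip":0},
    {"xyz":[-3.7,-1.5,0],"twist":[0,0,0],"grip":0},
    {"xyz":[-3.7,-1.5,0],"twist":[0,0,0],"grip":0}
  ]
}}

```text
time: 14.3
tool_pos: [0.536, -0.0583, 0.0401]
eef_rot: [179.9, -0.2, 21.5]
contact_force: [-0.5, 3.3, 13.5]
finger_gap: -0.003
```

126 mm travelled. I'll advance in small steps until the stop reacts.

{"method": "drive_tool", "body": {
  "increments": [
    {"xyz":[-0.9,-0.4,0],"twist":[0,0,0],"grip":0},
    {"xyz":[-1.9,-0.7,0],"twist":[0,0,0],"grip":0},
    {"xyz":[-2.8,-1.1,0],"twist":[0,0,0],"grip":0},
    {"xyz":[-2.8,-1.1,0],"twist":[0,0,0],"grip":0}
  ]
}}

```text
time: 14.8
tool_pos: [0.5346, -0.0591, 0.0406]
eef_rot: [179.8, -0.4, 21.5]
contact_force: [5.7, 7.9, 12.6]
finger_gap: -0.002
```

{"method": "drive_tool", "body": {
  "increments": [
    {"xyz":[-0.9,-0.4,0],"twist":[0,0,0],"grip":0},
    {"xyz":[-1.9,-0.7,0],"twist":[0,0,0],"grip":0},
    {"xyz":[-1.9,-0.7,0],"twist":[0,0,0],"grip":0}
  ]
}}

```text
time: 15.18
tool_pos: [0.5332, -0.0601, 0.0408]
eef_rot: [179.8, -0.5, 21.5]
contact_force: [7.1, 5.5, 13.1]
finger_gap: -0.002
```

```bash
python3 - <<'E'
from h import *
s=bot.camera("scene")["pixels"]; w=bot.camera("wrist")["pixels"]
cv2.imwrite("pics/s6.png",np.hstack([cv2.resize(w[160:300,190:320],(350,377),interpolation=cv2.INTER_CUBIC),cv2.resize(s[160:265,125:250],(449,377),interpolation=cv2.INTER_CUBIC)]))
E
```

```text
(no output)
```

View pics/s6.png

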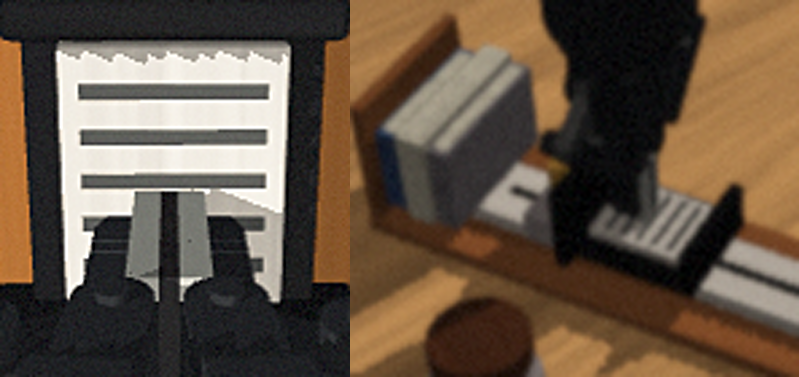

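The bookend stands at the stop, with the stop hidden behind the front wall and the screw just visible, and the push met resistance. Lifting straight off now.

{"method": "drive_tool", "body": {
  "increments": [
    {"xyz":[0,0,1.5],"twist":[0,0,0],"grip":0},
    {"xyz":[0,0,4],"twist":[0,0,0],"grip":0},
    {"xyz":[0,0,8],"twist":[0,0,0],"grip":0},
    {"xyz":[0,0,15],"twist":[0,0,0],"grip":0},
    {"xyz":[0,0,35],"twist":[0,0,0],"grip":0},
    {"xyz":[0,0,70],"twist":[0,0,0],"grip":0},
    {"xyz":[0,0,120],"twist":[0,0,0],"grip":0},
    {"xyz":[0,-50,150],"twist":[0,0,0],"grip":0},
    {"xyz":[0,-100,150],"twist":[0,0,0],"grip":0},
    {"xyz":[0,-150,150],"twist":[0,0,0],"grip":0},
    {"xyz":[0,-200,150],"twist":[0,0,0],"grip":0},
    {"xyz":[0,-250,150],"twist":[0,0,0],"grip":0},
    {"xyz":[0,-300,150],"twist":[0,0,0],"grip":0},
    {"xyz":[0,-350,150],"twist":[0,0,0],"grip":0},
    {"xyz":[0,-350,150],"twist":[0,0,0],"grip":0}
  ]
}}

```text
time: 17.15
tool_pos: [0.5288, -0.4131, 0.1872]
eef_rot: [-179.9, 0.1, 21.3]
contact_force: [0.4, 0.1, 0.1]
finger_gap: 0.0
```

```bash
python3 - <<'E'
from h import *
import pickle
d=pickle.load(open("c0.pkl","rb"))
c=bot.camera("top"); im=c["pixels"]; s=bot.camera("scene")["pixels"]
cv2.imwrite("pics/f7.png",np.hstack([cv2.resize(q[150:310,240:370],(390,480),interpolation=cv2.INTER_CUBIC) for q in (im,d["top"]["pixels"])]))
for n,q in (("old",d["top"]["pixels"]),("new",im)):
    h=cv2.cvtColor(q,cv2.COLOR_BGR2HSV).astype(int); m=(h[...,0]>10)&(h[...,0]<30)&(h[...,1]>130)&(h[...,2]>90)
    y,x=np.indices(m.shape); m&=np.hypot(x-311.6,y-238.8)<11; print(n,x[m].mean(),y[m].mean(),m.sum())
o=bot.observe(); print(o["tool_pos"],o["contact_force"])
E
```

```text
old 311.57894736842104 238.7719298245614 114
new 311.62831858407077 238.89380530973452 113
[ 0.52978911 -0.41004784  0.18792847] [-0.04141703  0.89505034  0.11206432]
```

View pics/f7.png

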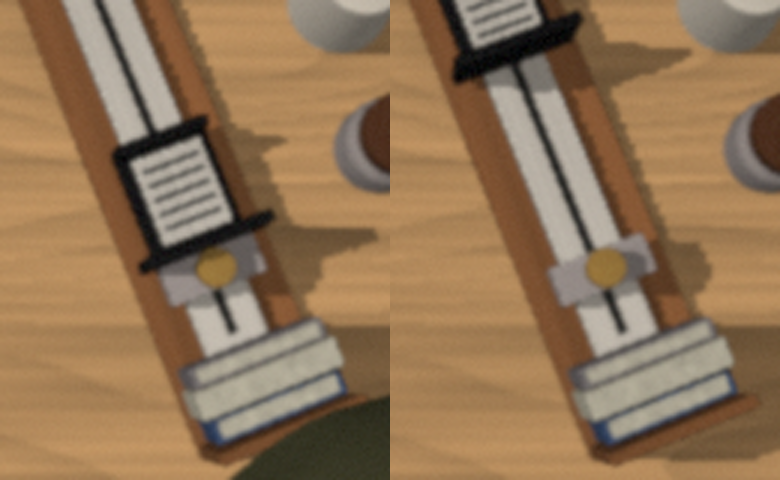

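```bash
python3 - <<'E'
from h import *
import pickle
def plate(c,a):
    h=cv2.cvtColor(c["pixels"],cv2.COLOR_BGR2HSV); g=((h[...,1]<60)&(h[...,2]>75)).astype(np.uint8)
    n,l,s,ce=cv2.connectedComponentsWithStats(g); i=min((k for k in range(1,n) if s[k,4]>200),key=lambda k:np.hypot(*(ce[k]-a)))
    r=cv2.minAreaRect(np.argwhere(l==i)[:,::-1].astype(np.float32)); print(r,s[i,4]); return ray(c,r[0],.042)
o=pickle.load(open("c0.pkl","rb"))["top"]; c=bot.camera("top")
p0=plate(o,(274,149)); p1=plate(c,(300,214)); s=ray(c,(311.6,238.8),.055)
print(p0,p1,"travel",np.linalg.norm(p1-p0),"plate-screw",np.linalg.norm((s-p1)[:2]))
E
```

```text
((273.9999694824219, 149.00001525878906), (28.225690841674805, 25.254566192626953), 68.19859313964844) 705
((300.18963623046875, 213.22412109375), (31.382511138916016, 25.8116512298584), 68.19859313964844) 810
[ 0.66186829 -0.00752545  0.042     ] [ 0.5435715 -0.0542173  0.042    ] travel 0.12717806579685417 plate-screw 0.050016194456883316
```

Plate to screw is 50.0 mm, where full contact would give 50 mm. Handing in.

```bash
python3 -c "
from station import bot
print(bot.finish_job())"
```

```text
the job is handed in; nothing more can be done
None
```

I pressed the thumb plate with closed fingers, slid the bookend about 127 mm along its rail to the stop with the plate held down, then lifted straight off. I handed the job in at about 17 s, and no verdict was reported.

**Pressing:** the upward force read about 9.7 N at first contact and 12.2 N when I began to slide, so the plate was about 4 mm down. It stayed at 12–13.5 N all the way along.

**At the stop:** the push met about 9 N of resistance, well under the 40 N at which the stop slips.

**Last checks from the top camera:**
- The plate centre is 50.0 mm from the thumbscrew, which is what full contact would give, and no gap shows between bookend and stop. These measurements are good to about 2 mm.
- The thumbscrew moved about 0.1 pixel, so the stop has not shifted.
- The robot is clear of everything and the force reads about zero.

**Not measured:** I did not directly check that the plate had sprung back up, or measure the positions of the cup, caddy and remote. The arm stayed clear of all three, and the parts of the cup and caddy in the last picture look unmoved.

**Disagreement:** contact with the plate came about 22 mm lower than the stated fingertip reach predicted. I therefore pressed by force reading instead of by height.

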